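# Turn the film holder and hold the sprung spectrometer lid at its loading line

## Robot

A 6-joint arm with a two-finger parallel gripper is mounted at the origin on the work surface. World frame = base frame: x ahead of the robot, y to its left, z up, the work surface at z = 0. Lengths are in mm, angles in rad, forces in N, time in s.
With the tool pointing down it reaches from about 250 to 800 mm from the base axis. Payload 8.5 kg.
Tool frame: the origin (TCP) lies between the finger pads; the fingertips stand 19 mm ahead of it and the grasp point (between the pads) is the TCP; z points along the fingers, y is the line along which they close (so a half turn about z gives the same grasp; the last joint's range is limited). The gripper opens to 85 mm and grips with 20 to 120 N. Pads are 22 mm wide; open, the fingers measure 114 mm over their backs; the gripper's body (76 mm by 85 mm) begins 54 mm behind the grasp point. The pads swing forward as they close: fully open they stand 13 mm farther back than shut.
Start: joints at [1.249, 0.238, -0.013, 1.319, 0, 1.571], TCP at [166.029, 498.011, 250.276] pointing down, gripper open.
Joint ranges: [-2.66, 2.66], [-1.03, 1.9], [-1.14, 1.46], [-1.82, 2.27], [-1.45, 1.34], [-3.14, 3.14]. Speed limits (rad/s): [2.22, 2.22, 2.79, 3.14, 3.14, 3.14].

## Interface

Orientations are given as a unit quaternion [w, x, y, z].
In Python, from station import bot gives the robot as it stands. The module is installed in compiled form; this text tells all that it offers.
- The arm moves only by the tool move_arm, never from a script. Its argument "motion" is a list of rows, each a list of 3 entries, a list of its own where there are three numbers: the shift along the tool's x, y, z each as a share of 3 cm, from -1 to 1, then the turn, a rotation vector about the tool's x, y, z each as a share of 0.1 rad, from -1 to 1, then the opening, from -1 (shut) to 1 (fully open), so that 0 is half open. A call has exactly 10 rows; each row shifts and turns the commanded pose from where the row before left it, along the tool's axes as they then stand; what a row does not reach is not made up. A row lasts 1/12 s, in which the tool goes at most 41.7 mm and 7.16 degrees, less where a joint would pass 70% of its speed; a pose out of reach is approached as far as the arm can. A call with a number of a shift or a turn outside -1 to 1 is refused whole. A call with a gripper value outside its range is refused whole. The fingers move at their own pace and stop on an object; the grip force is fixed at half the most. Time passes only in rows, so rows that do not move let the fingers close, or fill a call up. It gives the time, the measured TCP pose, the force, the opening and the grip force at its end, in the units of the state.
- bot.observe(): the state, without advancing time (a new reading comes with each control period).
- bot.get_image(name): name is "side" or "top"; returns the picture (420x560x3 uint8, red, green, blue); there is no depth.
- bot.get_calibration(name): a dict with "vfov" (degrees; the focal length in pixels is half the picture's height over the tangent of half this angle, whatever the lens; pixels are square), "cx", "cy" (the principal point, pixels), "k1" (the pictures are not rectified: a ray, as slopes to the right and down, at radius r is drawn at 1 + k1 r^2 times it, then the intrinsics apply), "R" (3x3) and "t" (3): a world point X has camera coordinates R X + t. Camera axes: x right, y down, z forward; pixel columns grow to the right and rows downward; lengths in mm; the calibration is good to about 2 mm. A picture is of the moment at which its call begins. get_calibration takes no time and is no camera call.
- bot.job_done(): hands the job in; it is judged then, once.
The state is a dict: "time_s": time; "joint_pos": joint angles; "joint_vel": joint speeds; "effort": joint torques, N m; "tcp_pos": TCP position; "tcp_rot": TCP orientation; "ft_force": force on the tool from outside, world axes, zero at the start; "moment": the same for the moment, N m; "finger_gap": opening from 0.0 (shut) to 1.0 (fully open); "grip_force": force on a finger pad.
Only numpy, scipy, OpenCV 4.12 (cv2) and the standard library are available. Lean on these libraries where they do the work, as an engineer would, in place of code of your own. Each camera call takes 0.05 s, during which the arm holds its last target. There are 200 camera calls.

## Task

We are about to measure the thin film from its other side: lift the film holder out of its slotted stand, turn it round and stand it back in the slot, let go of it, with its clamp-ring face now towards the robot. Then raise the spectrometer's sprung sample lid until the line on its side cheeks is level with the deck, about 35 degrees and not much further so that the nitrogen stays in, and finish while still holding the lid steady there so that I can load the film. Leave the other things on the bench where they are.

Things in the scene. Friction and masses are not known exactly. Their poses are not given: they have to be found in the camera images.
- holder_center (a point): film holder: loose upright aluminium plate 8 mm thick, 60 wide, 95 tall, 0.14 kg, standing in the stand's slot; this is its centre, 47.5 mm above its lower edge. x: along the thickness, out of the ring face (at first away from the robot); y: width; z: up. Above 60 mm from its lower edge it is plain 8 mm plate, to grip across the thickness
- holder_ring (a point): centre of the outer face of the clamp ring, a round flange of 34 mm diameter with three screw heads, 4 mm proud of one face of the film holder; 42 mm above the holder's lower edge, 8 mm from the plate's middle plane. The other face is flat apart from its small window
- stand: the holder's stand, a dark steel block fixed to the bench, 56 mm (x) by 92 mm (y) by 34 mm high; origin at the centre of its underside; x across the slot, pointing away from the robot's side; z up. Slot 12 mm wide (x), 68 mm long (y), 24 mm deep (floor 10 mm above the bench), 4 mm chamfer at the mouth
- stand_slot (a point): centre of the slot's mouth, on the top of the stand, 34 mm above the bench; axes as the stand
- spectrometer: the bench spectrometer, white on a blue plinth, fixed, 400 mm deep (x, to the rear), 360 mm wide (y); origin at the centre of its underside. Deck 160 mm above the bench around the lid, rear cover 205 mm high from 28 mm behind the hinge to the back. The lid is at the front, to the right of the keypad
- lid (a joint): angle of the spectrometer's sample lid in rad: 0 shut, grows as its front edge rises; the loading line is at 0.61 (35 degrees). A spring hinge always pulls it shut: lifting at the handle takes about 6 N at first and 8 N at the line, and let go it falls shut
- lid_hinge (a point): middle of the lid's hinge axis at the lid's rear edge, level with the deck, 160 mm above the bench; fixed; x to the spectrometer's rear, y along the hinge, z up. Lid 166 mm wide, 167 mm from hinge to front edge, top 15 mm above the hinge. Aluminium quadrant cheeks under its sides rise with it, each with a dark line that lies level with the deck at 35 degrees
- lid_handle (a point): middle of the round steel bar of the lid's handle: bar 10 mm in diameter, parallel to the hinge, 86 mm clear between its posts, centre 36 mm above the lid's top; with the lid shut 140 mm in front of the hinge axis and 51 mm above it. Moves and turns with the lid (shut: axes as the hinge). Pinch it from above, front and back
- tape: bystander, leave where it is: roll of paper tape lying flat, 92 mm in diameter, 24 mm high; origin at its underside
- solvent: bystander: amber bottle, 62 mm in diameter, 130 mm tall; origin at its underside
- screwdriver: bystander: screwdriver lying flat, 160 mm long
- mouse: bystander: black computer mouse, 105 by 60 mm, 35 mm high; origin at its underside
- cell_box: bystander: flat grey and black box, 70 by 110 mm, 35 mm high; origin at its underside
- beaker: bystander: small glass beaker, 68 mm in diameter, 60 mm tall; origin at its underside
- standard: bystander: small glass jar beside the stand, 40 mm in diameter, 55 mm tall; origin at its underside
Mind the look-alikes: they are no part of the job. Leave any brown or red look-alike of the stand alone.

How it is judged (in metres and radians):
On the way, in this order (a step that is already met when the one before it is completed fails the run):
1. the film holder stands in the slot turned round, ring face towards the robot's side, let go (x of holder_ring in the frame of stand below -0.001 m and distance between holder_center and stand_slot below 0.03 m and height (world z) of holder_center below 0.062 m and angle between holder_center's own z axis and vertical below 0.25 rad and contact force between holder and the fingers below 0.1 N), for 0.2 s.
2. the lid is held at its loading line by the fingers (value of joint lid between 0.52 and 0.7 rad and contact force between lid and the fingers above 2 N), for 0.3 s.
At the end, for the whole second after the job is handed in: The fingers hold the lid still (under 0.05 rad/s, at least 2 N on it, nothing else under it) at 35 degrees, give or take 5 (0.52 to 0.70 rad), while the film holder, let go, stands down in the slot (its centre below 62 mm, within 14 degrees of upright) with the ring face towards the robot's side (all of step 1 and all of step 2 and velocity of joint lid between -0.05 and 0.05 rad/s and contact force between lid and holder below 0.1 N and linear speed of holder below 0.03 m/s); the arm keeps its last pose, push and grip.
It fails at once if the lid is raised well past its line (over 47 degrees) (value of joint lid above 0.82 rad).
It fails at once if a bystander is shifted by more than 3 cm (distance of any of tape, solvent, screwdriver, mouse, cell_box, beaker, standard from where it was at the start of the episode above 0.03 m).
It also fails if it takes over 64 s, if anything falls off the work surface, if the arm or the gripper's body presses on something with over 40 N, if the wrist force passes 120 N, or if a joint passes its speed limit or range.

## Working session

There is one attempt and no reset: what is moved stays moved. The work goes in short steps, Python scripts to look and compute and a tool call to move; the robot and the scene stay as the last step left them, time stands still between calls to the robot, and variables do not carry over. Pictures are saved under pics/ and viewed, at most 10 in all, crops included, and the job is handed in when it is done.

Besides the shell and the picture viewer there is one more tool, called after "Request:" as name([rows], argument=value, ...), one row to a line, values as JSON. move_arm: Moves the arm, as the interface text tells. Its arguments: {"type":"object","properties":{"motion":{"type":"array","items":{"type":"array"}}},"required":["motion"]}

```bash
mkdir -p pics; cat > h.py <<'E'
import numpy as np, cv2
from station import bot
def cam(n):
    c=bot.get_calibration(n); f=210/np.tan(np.radians(c['vfov'])/2)
    return f,c['cx'],c['cy'],c['k1'],np.array(c['R']),np.array(c['t'])
def ray(n,u,v):
    f,cx,cy,k,R,t=cam(n); d=np.array([(u-cx)/f,(v-cy)/f]); p=d.copy()
    for _ in range(30): p=d/(1+k*(p@p))
    return -R.T@t, R.T@np.array([p[0],p[1],1])
def atz(n,u,v,z):
    o,d=ray(n,u,v); return o+d*(z-o[2])/d[2]
def proj(n,X):
    f,cx,cy,k,R,t=cam(n); c=R@np.array(X,float)+t; p=c[:2]/c[2]; p=p*(1+k*(p@p)); return p*f+[cx,cy]
def tri(a,b):
    # a=(cam,u,v)
    A=[];B=[]
    for q in (a,b):
        o,d=ray(*q); d=d/np.linalg.norm(d); P=np.eye(3)-np.outer(d,d); A.append(P);B.append(P@o)
    return np.linalg.lstsq(np.vstack(A),np.hstack(B),rcond=None)[0]
def snap(n,fn,crop=None,s=1):
    im=bot.get_image(n)[:,:,::-1]; cv2.imwrite('pics/raw_'+fn,im)
    if crop: x0,y0,x1,y1=crop; im=im[y0:y1,x0:x1]
    cv2.imwrite('pics/'+fn,cv2.resize(im,None,fx=s,fy=s,interpolation=cv2.INTER_CUBIC))
E
python3 - <<'E'
from h import *
snap('top','t0.png',None,1.4); snap('side','s0.png',None,1.4)
for n in('top','side'):
    f,cx,cy,k,R,t=cam(n); print(n,f,cx,cy,k,-R.T@t,R[2])
s=bot.observe(); print(s)
E
```

```text
top 379.61284927572905 281.66830975776867 208.30537883650055 -0.06686384557515601 [ 365.78284741  -53.06278706 1274.19496004] [ 0.14622391 -0.01028536 -0.98919805]
side 388.47637554095513 279.26881467762473 212.60611495606912 -0.0638835523191583 [ -13.8382832  -629.19459211  697.22862785] [ 0.58323914  0.58345939 -0.56516126]
{'time_s': 0.1, 'joint_pos': array([ 1.24899709e+00,  2.38731276e-01, -1.41803034e-02,  1.31920314e+00,
       -2.39469707e-06,  1.57080410e+00]), 'joint_vel': array([ 0.0015282 , -0.00209108,  0.00050749, -0.00012177,  0.00187428,
        0.0010005 ]), 'effort': array([-7.94095013e-04, -5.39723074e+01,  3.46998382e+01,  1.34874514e-02,
       -2.77831680e-05, -8.64064788e-06]), 'tcp_pos': array([165.93202789, 497.71313796, 249.73236585]), 'tcp_rot': array([-1.04423320e-04,  1.60210070e-01,  9.87082721e-01, -6.50876232e-04]), 'ft_force': array([0.76645127, 0.12925243, 0.45367222]), 'moment': array([ 0.011466  ,  0.04478163, -0.01080312]), 'grip_force': 0.0, 'finger_gap': 0.9969635353637425}
```

View pics/t0.png

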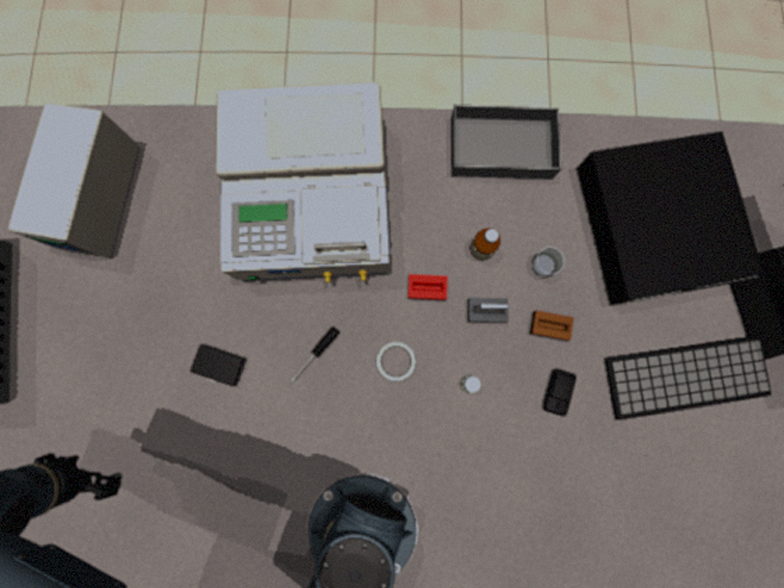

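View pics/s0.png

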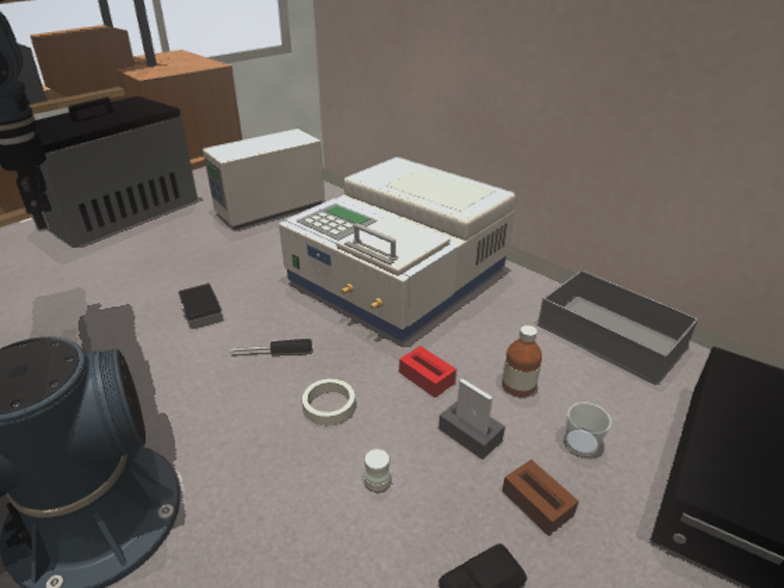

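The top view shows the grey stand at about (488,310) in the 1.4x picture, with the film plate standing in it. The lid handle is at about (341,247). The side view has the stand at (472,428) and the handle bar at (375,238). I'll enlarge both.

```bash
python3 - <<'E'
from h import *
t=cv2.imread('pics/raw_t0.png'); s=cv2.imread('pics/raw_s0.png')
def c(im,x,y,w,h): return cv2.resize(im[y:y+h,x:x+w],(400,300),interpolation=cv2.INTER_CUBIC)
a=np.hstack([c(t,318,192,64,48),c(t,205,125,80,60)]); b=np.hstack([c(s,292,260,96,72),c(s,240,145,80,60)])
cv2.imwrite('pics/c0.png',np.vstack([a,b]))
E
```

```text
(no output)
```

View pics/c0.png

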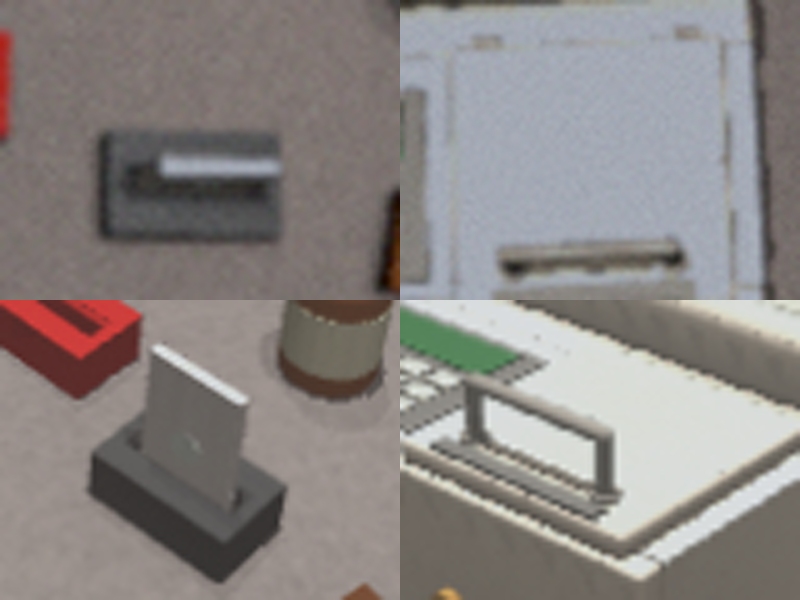

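The crops are clear: the flat face is towards the robot, the plate top is at top crop (162–282,155–176), and the bar is at (500–682,~250). Next I convert these to positions.

```bash
python3 - <<'E'
from h import *
np.set_printoptions(precision=1,suppress=True)
T=lambda x,y:(318+x/6.25,192+y/6.25); H=lambda x,y:(205+x/5,125+y/5)
S=lambda x,y:(292+x/4.1667,260+y/4.1667); G=lambda x,y:(240+x/5,145+y/5)
print('stand top',[atz('top',*T(*p),34) for p in((103,132),(280,132),(280,238),(102,238))])
print('plate top',[atz('top',*T(*p),105) for p in((162,155),(282,160),(282,176),(162,174))])
print('plate side',[atz('side',*S(*p),105) for p in((153,46),(247,104))], 'stand side corners',[atz('side',*S(*p),34) for p in((92,158),(222,248),(286,188))])
print('tri plate mid',tri(('top',*T(222,166)),('side',*S(200,75))))
print('bar top',[atz('top',*H(*p),211) for p in((100,250),(282,247))],[atz('side',*G(*p),211) for p in((65,82),(212,135))])
print('tri bar mid',tri(('top',*H(191,248)),('side',*G(138,109))))
print('lid corners top', [atz('top',*H(*p),175) for p in((52,40),(325,38))])
E
```

```text
stand top [array([ 536.6, -240.9,   34. ]), array([ 538.5, -335.3,   34. ]), array([ 482.1, -334.6,   34. ]), array([ 480.4, -240.3,   34. ])]
plate top [array([ 515.9, -259.7,  105. ]), array([ 514.5, -319.9,  105. ]), array([ 506.5, -319.9,  105. ]), array([ 506.3, -259.6,  105. ])]
plate side [array([ 513.1, -257.3,  105. ]), array([ 513.4, -318.8,  105. ])] stand side corners [array([ 482.5, -245.9,   34. ]), array([ 482.4, -335.3,   34. ]), array([ 539.9, -334.8,   34. ])]
tri plate mid [ 511.  -289.6  107.1]
bar top [array([616.2, 100.2, 211. ]), array([620.1,  -4.1, 211. ])] [array([612.7,  99.8, 211. ]), array([626.5,  -0. , 211. ])]
tri bar mid [618.4  47.9 211.4]
lid corners top [array([754.2, 140.1, 175. ]), array([758.9, -24.9, 175. ])]
```

Request:
move_arm([
  [[0,0,0],[0,0,1],0],
  [[0,0,0],[0,0,1],0],
  [[0,0,0],[0,0,1],0],
  [[0,0,0],[0,0,1],0],
  [[0,0,0],[0,0,1],0],
  [[0,0,0],[0,0,1],0],
  [[0,0,0],[0,0,1],0],
  [[0,0,0],[0,0,1],0],
  [[0,0,0],[0,0,1],0],
  [[0,0,0],[0,0,1],0],
])

```text
time_s: 0.93
tcp_pos: [166.0, 497.8, 249.9]
tcp_rot: [0.0, 0.616, 0.788, -0.0]
ft_force: [0.3, 0.3, 0.6]
finger_gap: 0.499
grip_force: 0.0
```

Request:
move_arm([
  [[0,0,0],[0,0,0.8],0],
  [[0,0,0],[0,0,0.8],0],
  [[0,0,0],[0,0,0.8],0],
  [[-0.4,0.2,0],[0,0,0],0],
  [[-0.87,0.38,0],[0,0,0],0],
  [[-0.87,0.38,0],[0,0,0],0],
  [[-0.87,0.38,0],[0,0,0],0],
  [[-0.87,0.38,0],[0,0,0],0],
  [[-0.87,0.38,0],[0,0,0],0],
  [[-0.87,0.38,0],[0,0,0],0],
])

```text
time_s: 1.77
tcp_pos: [242.1, 328.0, 250.1]
tcp_rot: [0.0, 0.703, 0.711, -0.0]
ft_force: [0.6, 0.3, 0.7]
finger_gap: 0.499
grip_force: 0.0
```

Request:
move_arm([
  [[-0.9,0.39,0],[0,0,0],0],
  [[-0.9,0.39,0],[0,0,0],0],
  [[-0.9,0.39,0],[0,0,0],0],
  [[-0.9,0.39,0],[0,0,0],0],
  [[-0.9,0.39,0],[0,0,0],0],
  [[-0.9,0.39,0],[0,0,0],0],
  [[-0.9,0.39,0],[0,0,0],0],
  [[-0.9,0.39,0],[0,0,0],0],
  [[-0.9,0.39,0],[0,0,0],0],
  [[-0.9,0.39,0],[0,0,0],0],
])

```text
time_s: 2.6
tcp_pos: [361.0, 59.2, 250.3]
tcp_rot: [0.0, 0.703, 0.711, -0.0]
ft_force: [0.3, 1.3, 0.1]
finger_gap: 0.501
grip_force: 0.0
```

Request:
move_arm([
  [[-0.9,0.39,0],[0,0,0],0],
  [[-0.9,0.39,0],[0,0,0],0],
  [[-0.9,0.39,0],[0,0,0],0],
  [[-0.9,0.39,0],[0,0,0],0],
  [[-0.9,0.39,0],[0,0,0],0],
  [[-0.9,0.39,0],[0,0,0],0],
  [[-0.9,0.39,0],[0,0,0],0],
  [[-0.9,0.39,0],[0,0,0],0],
  [[-0.9,0.39,0],[0,0,0],0],
  [[-0.9,0.39,0],[0,0,0],0],
])

```text
time_s: 3.43
tcp_pos: [480.3, -209.6, 250.1]
tcp_rot: [-0.0, 0.703, 0.711, -0.0]
ft_force: [-0.5, 0.2, -0.3]
finger_gap: 0.501
grip_force: 0.0
```

Request:
move_arm([
  [[-0.85,0.34,0],[0,0,0],0],
  [[-0.85,0.34,0],[0,0,0],0],
  [[-0.85,0.34,0],[0,0,0],0],
  [[0,0,0.8],[0,0,0],0],
  [[0,0,0.8],[0,0,0],0],
  [[0,0,0.8],[0,0,0],0],
  [[0,0,0.8],[0,0,0],0],
  [[0,0,0],[0,0,0],0],
  [[0,0,0],[0,0,0],0],
  [[0,0,0],[0,0,0],0],
])

```text
time_s: 4.27
tcp_pos: [512.2, -284.4, 155.6]
tcp_rot: [0.0, 0.704, 0.711, 0.0]
ft_force: [0.3, -0.4, -0.1]
finger_gap: 0.5
grip_force: 0.0
```

```bash
python3 - <<'E'
from h import *
s=bot.observe(); print(s['tcp_pos'],s['joint_pos'])
bot_im=[bot.get_image(n)[:,:,::-1] for n in('top','side')]
def c(im,x,y,w,h): return cv2.resize(im[y:y+h,x:x+w],(400,500),interpolation=cv2.INTER_CUBIC)
cv2.imwrite('pics/c1.png',np.hstack([c(bot_im[0],306,160,96,120),c(bot_im[1],290,210,96,120)]))
print(proj('side',s['tcp_pos']),proj('top',s['tcp_pos']), proj('side',s['tcp_pos']+[0,0,-19]))
E
```

```text
[ 512.19112048 -284.35529324  155.58820225] [-5.06739931e-01  3.85449069e-01 -4.69126829e-02  1.13748345e+00
 -1.36604192e-04  1.05435653e+00]
[340.25811151 259.70905262] [355.11598061 216.08216752] [339.44166848 266.44597326]
```

View pics/c1.png

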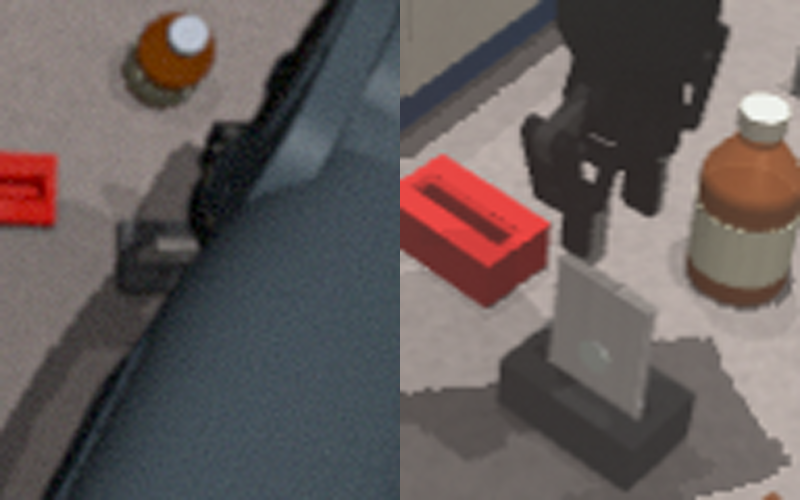

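The tips straddle the plate: midpoint at (610,230) in the side crop, plate top at (606,278). The bottle is clear. Now I descend and grip.

Request:
move_arm([
  [[-0.15,-0.03,0.5],[0,0,0],0],
  [[0,0,0.8],[0,0,0],0],
  [[0,0,0.8],[0,0,0],0],
  [[0,0,0],[0,0,0],0],
  [[0,0,0],[0,0,0],-1],
  [[0,0,0],[0,0,0],-1],
  [[0,0,0],[0,0,0],-1],
  [[0,0,0],[0,0,0],-1],
  [[0,0,0],[0,0,0],-1],
  [[0,0,0],[0,0,0],-1],
])

```text
time_s: 5.2
tcp_pos: [512.4, -289.2, 93.5]
tcp_rot: [0.002, 0.704, 0.71, 0.0]
ft_force: [-0.0, 0.0, 6.8]
finger_gap: 0.083
grip_force: 59.8
```

Request:
move_arm([
  [[0,0,-0.3],[0,0,0],-1],
  [[0,0,-0.5],[0,0,0],-1],
  [[0,0,-0.5],[0,0,0],-1],
  [[0,0,-0.7],[0,0,0],-1],
  [[0,0,-0.7],[0,0,0],-1],
  [[0,0,-0.7],[0,0,0],-1],
  [[0,0,-0.7],[0,0,0],-1],
  [[0,0,-0.6],[0,0,0],-1],
  [[0,0,-0.3],[0,0,-0.4],-1],
  [[0,0,0],[0,0,-1],-1],
])

```text
time_s: 6.03
tcp_pos: [512.0, -288.9, 245.1]
tcp_rot: [0.002, 0.652, 0.758, 0.0]
ft_force: [0.2, -0.2, -1.9]
finger_gap: 0.085
grip_force: 58.7
```

Request:
move_arm([
  [[0,0,0],[0,0,-1],-1],
  [[0,0,0],[0,0,-1],-1],
  [[0,0,0],[0,0,-1],-1],
  [[0,0,0],[0,0,-1],-1],
  [[0,0,0],[0,0,-1],-1],
  [[0,0,0],[0,0,-1],-1],
  [[0,0,0],[0,0,-1],-1],
  [[0,0,0],[0,0,-1],-1],
  [[0,0,0],[0,0,-1],-1],
  [[0,0,0],[0,0,-1],-1],
])

```text
time_s: 6.87
tcp_pos: [511.1, -288.4, 242.4]
tcp_rot: [0.0, 0.207, 0.978, -0.0]
ft_force: [-0.2, 0.3, -0.6]
finger_gap: 0.081
grip_force: 58.6
```

Request:
move_arm([
  [[0,0,0],[0,0,-1],-1],
  [[0,0,0],[0,0,-1],-1],
  [[0,0,0],[0,0,-1],-1],
  [[0,0,0],[0,0,-1],-1],
  [[0,0,0],[0,0,-1],-1],
  [[0,0,0],[0,0,-1],-1],
  [[0,0,0],[0,0,-1],-1],
  [[0,0,0],[0,0,-1],-1],
  [[0,0,0],[0,0,-1],-1],
  [[0,0,0],[0,0,-1],-1],
])

```text
time_s: 7.7
tcp_pos: [511.1, -288.4, 242.4]
tcp_rot: [0.0, -0.288, 0.958, -0.0]
ft_force: [-1.0, 0.2, -2.7]
finger_gap: 0.085
grip_force: 58.6
```

Request:
move_arm([
  [[0,0,0],[0,0,-1],-1],
  [[0,0,0],[0,0,-1],-1],
  [[0,0,0],[0,0,-1],-1],
  [[0,0,0],[0,0,-1],-1],
  [[0,0,0],[0,0,-1],-1],
  [[0,0,0],[0,0,-1],-1],
  [[0,0,0],[0,0,-1],-1],
  [[0,0,0],[0,0,-1],-1],
  [[0,0,0],[0,0,-1],-1],
  [[0,0,0],[0,0,-1],-1],
])

```text
time_s: 8.53
tcp_pos: [511.1, -288.4, 242.4]
tcp_rot: [-0.0, 0.711, -0.703, 0.0]
ft_force: [-0.3, 0.4, -0.6]
finger_gap: 0.081
grip_force: 58.6
```

Request:
move_arm([
  [[0,0,0.6],[0,0,0],-1],
  [[0,0,0.6],[0,0,0],-1],
  [[0,0,0.6],[0,0,0],-1],
  [[0,0,0.6],[0,0,0],-1],
  [[0,0,0.6],[0,0,0],-1],
  [[0,0,0.5],[0,0,0],-1],
  [[0,0,0.2],[0,0,0],-1],
  [[0,0,0],[0,0,0],-1],
  [[0,0,0],[0,0,0],-1],
  [[0,0,0],[0,0,0],-1],
])

```text
time_s: 9.37
tcp_pos: [511.8, -288.9, 131.7]
tcp_rot: [-0.0, 0.71, -0.704, 0.001]
ft_force: [1.4, -0.6, -2.5]
finger_gap: 0.081
grip_force: 58.5
```

```bash
python3 - <<'E'
from h import *
snap('side','c2.png',(296,235,376,335),6)
E
```

```text
(no output)
```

View pics/c2.png

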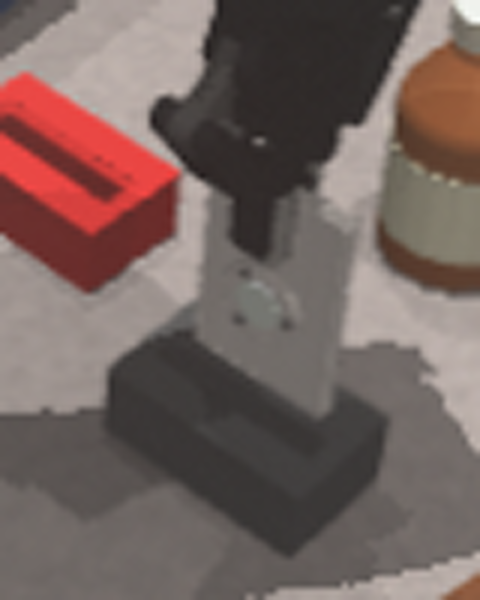

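The side crop shows the ring face towards the robot. The plate's lower corners are at (197,340) and (325,418), over the slot. The stand top corners are at (108,378), (293,500) and (386,420).

```bash
python3 - <<'E'
from h import *
np.set_printoptions(precision=1,suppress=True)
P=lambda x,y:('side',296+x/6,235+y/6)
for p in((197,340),(325,418)): print('plate',atz(*P(*p),48.2))
for p in((108,378),(293,500),(386,420)): print('stand',atz(*P(*p),34))
for X in([511.8-4,-258.9,48.2],[511.8-4,-318.9,48.2],[504.5,-254,34],[504.5,-322,34],[516.5,-322,34]): print(X,(proj('side',X)-[296,235])*6)
E
```

```text
plate [ 510.3 -265.4   48.2]
plate [ 512.8 -323.9   48.2]
stand [ 482.2 -245.9   34. ]
stand [ 484.3 -332.6   34. ]
stand [ 539.7 -334.1   34. ]
[507.8, -258.9, 48.2] [179.6 334.6]
[507.8, -318.9, 48.2] [305.9 418.2]
[504.5, -254, 34] [161.7 358.5]
[504.5, -322, 34] [303.2 453.8]
[516.5, -322, 34] [322.8 436.2]
```

```bash
python3 - <<'E'
from h import *
np.set_printoptions(precision=1,suppress=True)
P=lambda x,y:('side',296+x/6,235+y/6)
print('ring',atz(*P(262,305),90.2)); print('tip',atz(*P(252,257),131.7-19))
snap('top','c3a.png'); s=bot.observe(); print(s['tcp_pos'],s['ft_force'])
a=cv2.imread('pics/raw_c3a.png')[190:250,310:390]; b=cv2.imread('pics/raw_c2.png')[255:315,320:380]
cv2.imwrite('pics/c3.png',np.hstack([cv2.resize(a,(400,300),interpolation=2),cv2.resize(b,(300,300),interpolation=2)]))
E
```

```text
ring [ 506.6 -294.7   90.2]
tip [ 503.8 -289.7  112.7]
[ 511.8 -288.8  131.5] [-0.   0.8 -1. ]
```

View pics/c3.png

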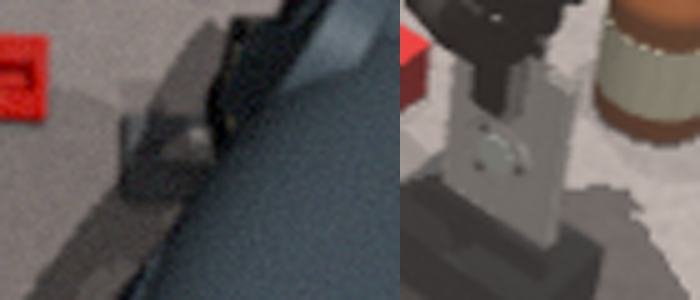

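Request:
move_arm([
  [[-0.17,0.08,0],[0,0,0],-1],
  [[0,0,0],[0,0,0],-1],
  [[0,0,0.15],[0,0,0],-1],
  [[0,0,0.15],[0,0,0],-1],
  [[0,0,0.15],[0,0,0],-1],
  [[0,0,0.15],[0,0,0],-1],
  [[0,0,0.1],[0,0,0],-1],
  [[0,0,0.1],[0,0,0],-1],
  [[0,0,0],[0,0,0],-1],
  [[0,0,0],[0,0,0],-1],
])

```text
time_s: 10.3
tcp_pos: [509.8, -283.8, 107.1]
tcp_rot: [-0.001, 0.71, -0.704, 0.001]
ft_force: [4.4, 0.4, -0.1]
finger_gap: 0.084
grip_force: 62.0
```

Request:
move_arm([
  [[0,-0.05,0.05],[0,0,0],-1],
  [[0,0,0.1],[0,0,0],-1],
  [[0,0,0.1],[0,0,0],-1],
  [[0,0,0.07],[0,0,0],-1],
  [[0,0,0.06],[0,0,0],-1],
  [[0,0,0.05],[0,0,0],-1],
  [[0,0,0],[0,0,0],-1],
  [[0,0,0],[0,0,0],-1],
  [[0,0,0],[0,0,0],-1],
  [[0,0,0],[0,0,0],-1],
])

```text
time_s: 11.13
tcp_pos: [510.3, -283.4, 93.5]
tcp_rot: [-0.0, 0.71, -0.704, 0.0]
ft_force: [1.2, 0.7, 2.3]
finger_gap: 0.086
grip_force: 62.2
```

Request:
move_arm([
  [[0,0,0],[0,0,0],-0.6],
  [[0,0,0],[0,0,0],-0.6],
  [[0,0,0],[0,0,0],-0.3],
  [[0,0,0],[0,0,0],0],
  [[0,0,0],[0,0,0],0],
  [[0,0,-0.3],[0,0,0],0],
  [[0,0,-0.6],[0,0,0],0],
  [[0,0,-0.8],[0,0,0],0],
  [[0,0,-0.8],[0,0,0],0],
  [[0,0,-0.8],[0,0,0],0],
])

```text
time_s: 11.97
tcp_pos: [510.1, -283.4, 194.2]
tcp_rot: [0.0, 0.71, -0.704, 0.0]
ft_force: [0.7, -0.6, 0.4]
finger_gap: 0.498
grip_force: 0.0
```

```bash
python3 - <<'E'
from h import *
snap('side','c4.png',(296,235,376,335),6)
E
```

```text
(no output)
```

View pics/c4.png

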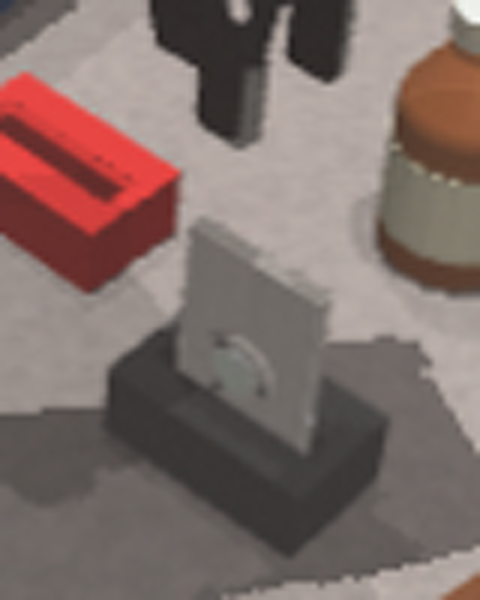

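The holder stands in the slot, ring face towards the robot. The ring centre is at (237,365) and the top near corners at (190,225) and (325,305). A numeric check confirms the seating; next the handle.

```bash
python3 - <<'E'
from h import *
np.set_printoptions(precision=1,suppress=True)
P=lambda x,y:('side',296+x/6,235+y/6)
for p in((190,227),(325,305)): print('top',atz(*P(*p),105))
print('ring',atz(*P(237,366),52)); s=bot.observe(); print(s['joint_pos'])
for X in ([503,-289,52],[503,-289,55]): print((proj('side',X)-[296,235])*6)
E
```

```text
top [ 506.9 -259.3  105. ]
top [ 509.6 -318.7  105. ]
ring [ 507.4 -286.6   52. ]
[-0.5  0.4  0.   1.2 -0.  -2.1]
[234.7 375.5]
[235.3 369.8]
```

Request:
move_arm([
  [[0,0,-0.7],[0,0,-0.1],0],
  [[0,0,-0.7],[0,0,-0.1],0],
  [[0,0,-0.7],[0,0,0],0],
  [[0,0,-0.7],[0,0,0],0],
  [[-0.92,-0.3,0],[0,0,0],0],
  [[-0.92,-0.3,0],[0,0,0],0],
  [[-0.92,-0.3,0],[0,0,0],0],
  [[-0.92,-0.3,0],[0,0,0],0],
  [[-0.92,-0.3,0],[0,0,0],0],
  [[-0.92,-0.3,0],[0,0,0],0],
])

```text
time_s: 12.85
tcp_pos: [559.8, -115.1, 277.1]
tcp_rot: [-0.0, 0.717, -0.697, 0.0]
ft_force: [0.4, 0.1, 0.1]
finger_gap: 0.498
grip_force: 0.0
```

Request:
move_arm([
  [[-0.92,-0.3,0],[0,0,0],0],
  [[-0.92,-0.3,0],[0,0,0],0],
  [[-0.92,-0.3,0],[0,0,0],0],
  [[-0.92,-0.3,0],[0,0,0],0],
  [[-0.92,-0.3,0],[0,0,0],0],
  [[-0.92,-0.3,0],[0,0,0],0],
  [[0,0,0],[0,0,0],0.3],
  [[0,0,0],[0,0,0],0.3],
  [[0,0,0],[0,0,0],0.3],
  [[0,0,0],[0,0,0],0.3],
])

```text
time_s: 13.68
tcp_pos: [608.9, 49.7, 276.7]
tcp_rot: [0.0, 0.716, -0.698, 0.0]
ft_force: [-0.0, 0.1, 0.3]
finger_gap: 0.651
grip_force: 0.0
```

```bash
python3 - <<'E'
from h import *
np.set_printoptions(precision=2,suppress=True)
s=bot.observe(); print(s['tcp_pos'],s['tcp_rot'],s['joint_pos'])
snap('side','c5.png',(220,120,340,210),6)
E
```

```text
[608.88  49.67 276.73] [ 0.    0.72 -0.7   0.  ] [ 0.08  0.38  0.26  1.45 -0.   -1.52]
```

View pics/c5.png

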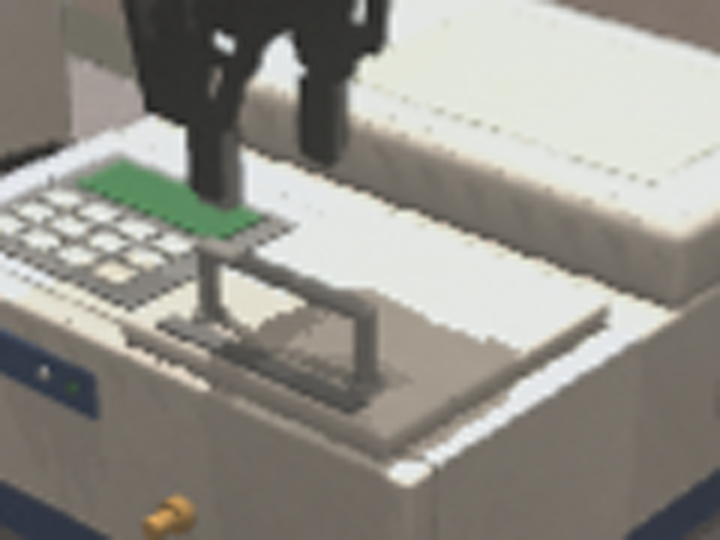

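The gripper is above the bar. Bar ends are at (200,245) and (372,308) in the crop, and the fingers straddle it about 10 mm too far forward. I correct that, descend and grip.

Request:
move_arm([
  [[0.04,-0.34,0],[0,0,0],0.3],
  [[0,0,0.6],[0,0,0],0.3],
  [[0,0,0.6],[0,0,0],0.3],
  [[0,0,0.6],[0,0,0],0.3],
  [[0,0,0.4],[0,0,0],0.3],
  [[0,0,0],[0,0,0],0.3],
  [[0,0,0],[0,0,0],-0.4],
  [[0,0,0],[0,0,0],-1],
  [[0,0,0],[0,0,0],-1],
  [[0,0,0],[0,0,0],-1],
])

```text
time_s: 14.57
tcp_pos: [617.8, 49.4, 211.3]
tcp_rot: [0.001, 0.717, -0.697, -0.001]
ft_force: [-0.5, -0.6, 6.4]
finger_gap: 0.092
grip_force: 61.1
```

Request:
move_arm([
  [[0,0,0],[0,0,0],-1],
  [[0,0,0],[0,0,0],-1],
  [[0,0,0],[0,0,0],-1],
  [[0,0,0],[0,0,0],-1],
  [[0,0,0],[0,0,0],-1],
  [[0,0,0],[0,0,0],-1],
  [[0,0,0],[0,0,0],-1],
  [[0,0,0],[0,0,0],-1],
  [[0,0,0],[0,0,0],-1],
  [[0,0,0],[0,0,0],-1],
])

```text
time_s: 15.4
tcp_pos: [617.9, 49.4, 211.5]
tcp_rot: [0.001, 0.717, -0.697, -0.0]
ft_force: [-8.9, -2.0, 6.9]
finger_gap: 0.091
grip_force: 58.5
```

Request:
move_arm([
  [[0,-0.05,-0.12],[-0.25,0,0],-1],
  [[0,-0.05,-0.12],[-0.25,0,0],-1],
  [[0,-0.05,-0.12],[-0.25,0,0],-1],
  [[0,-0.05,-0.12],[-0.25,0,0],-1],
  [[0,-0.05,-0.12],[-0.25,0,0],-1],
  [[0,-0.05,-0.12],[-0.25,0,0],-1],
  [[0,-0.05,-0.12],[-0.25,0,0],-1],
  [[0,-0.05,-0.12],[-0.25,0,0],-1],
  [[0,0,0],[0,0,0],-1],
  [[0,0,0],[0,0,0],-1],
])

```text
time_s: 16.23
tcp_pos: [630.8, 50.3, 238.1]
tcp_rot: [0.074, 0.713, -0.693, -0.072]
ft_force: [-14.4, 1.2, 2.5]
finger_gap: 0.093
grip_force: 59.8
```

```bash
python3 - <<'E'
from h import *
np.set_printoptions(precision=3,suppress=True)
s=bot.observe(); print(s['tcp_pos'],s['tcp_rot'],s['joint_pos'],s['ft_force'],s['moment'])
E
```

```text
[630.837  50.271 238.073] [ 0.074  0.713 -0.693 -0.072] [ 0.075  0.601  0.509  1.686  0.01  -1.525] [-14.396   1.155   2.499] [0.125 2.639 0.337]
```

Request:
move_arm([
  [[0,-0.05,-0.12],[-0.25,0,0],-1],
  [[0,-0.05,-0.12],[-0.25,0,0],-1],
  [[0,-0.05,-0.12],[-0.25,0,0],-1],
  [[0,-0.05,-0.12],[-0.25,0,0],-1],
  [[0,-0.05,-0.12],[-0.25,0,0],-1],
  [[0,-0.05,-0.12],[-0.25,0,0],-1],
  [[0,-0.05,-0.12],[-0.25,0,0],-1],
  [[0,-0.05,-0.12],[-0.25,0,0],-1],
  [[0,0,0],[0,0,0],-1],
  [[0,0,0],[0,0,0],-1],
])

```text
time_s: 17.07
tcp_pos: [650.5, 51.6, 263.6]
tcp_rot: [0.145, 0.702, -0.683, -0.142]
ft_force: [-18.1, 3.8, 6.5]
finger_gap: 0.09
grip_force: 60.4
```

```bash
python3 - <<'E'
from h import *
np.set_printoptions(precision=3,suppress=True)
s=bot.observe(); print(s['tcp_pos'],s['tcp_rot'],s['joint_pos'],s['ft_force'],s['moment'])
E
```

```text
[650.5    51.587 263.567] [ 0.145  0.702 -0.683 -0.142] [ 0.071  0.861  1.02   2.137  0.018 -1.532] [-18.074   3.821   6.513] [0.728 3.29  0.077]
```

Request:
move_arm([
  [[0,-0.04,-0.087],[0.2,0,0],-1],
  [[0,-0.04,-0.087],[0.2,0,0],-1],
  [[0,-0.04,-0.087],[0.2,0,0],-1],
  [[0,-0.04,-0.087],[0.2,0,0],-1],
  [[0,-0.04,-0.087],[0.2,0,0],-1],
  [[0,-0.06,-0.07],[0.2,0,0],-1],
  [[0,-0.06,-0.07],[0.2,0,0],-1],
  [[0,-0.06,-0.07],[0.2,0,0],-1],
  [[0,-0.06,-0.07],[0.2,0,0],-1],
  [[0,0,0],[0,0,0],-1],
])

```text
time_s: 17.9
tcp_pos: [669.2, 52.9, 281.4]
tcp_rot: [0.079, 0.713, -0.692, -0.079]
ft_force: [-18.3, 7.7, 8.9]
finger_gap: 0.091
grip_force: 59.9
```

```bash
python3 - <<'E'
from h import *
np.set_printoptions(precision=3,suppress=True)
s=bot.observe(); print(s['tcp_pos'],s['tcp_rot'],s['joint_pos'],s['ft_force'],s['moment'])
x,z=757.9-s['tcp_pos'][0],s['tcp_pos'][2]-160; print(np.hypot(x,z),np.arctan2(z,x)-np.arctan2(51,140))
snap('side','c6.png',(220,90,340,210),5)
E
```

```text
[669.247  52.878 281.421] [ 0.079  0.713 -0.692 -0.079] [ 0.073  0.714  0.828  1.908  0.013 -1.528] [-18.274   7.722   8.914] [1.373 3.977 0.05 ]
150.34090374298833 0.5907892486233495
```

View pics/c6.png

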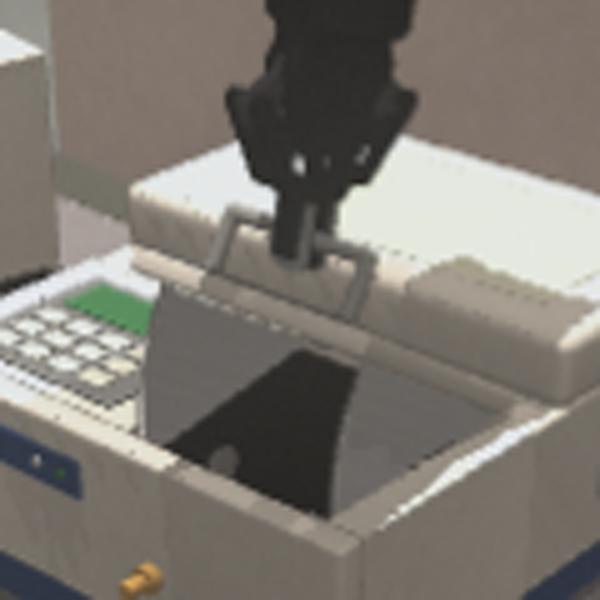

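The lid is up with the bar held. Bar ends are at (232,210) and (372,255), so the midpoint is at about (280.4,136.4) in raw pixels. I hold still and check.

Request:
move_arm([
  [[0,0,0],[0,0,0],-1],
  [[0,0,0],[0,0,0],-1],
  [[0,0,0],[0,0,0],-1],
  [[0,0,0],[0,0,0],-1],
  [[0,0,0],[0,0,0],-1],
  [[0,0,0],[0,0,0],-1],
  [[0,0,0],[0,0,0],-1],
  [[0,0,0],[0,0,0],-1],
  [[0,0,0],[0,0,0],-1],
  [[0,0,0],[0,0,0],-1],
])

```text
time_s: 18.78
tcp_pos: [668.6, 52.9, 280.9]
tcp_rot: [0.08, 0.713, -0.692, -0.08]
ft_force: [-21.4, 7.4, 11.1]
finger_gap: 0.092
grip_force: 60.2
```

```bash
python3 - <<'E'
from h import *
np.set_printoptions(precision=3,suppress=True)
s=bot.observe(); print(s['tcp_pos'],s['joint_vel'],s['ft_force'],s['grip_force'])
for th in(.5,.55,.6,.65,.7):
    a=th+np.arctan2(51,140); print(th,proj('side',[757.9-149*np.cos(a),49.5,160+149*np.sin(a)]))
snap('side','c7.png',(296,235,376,335),6)
E
```

```text
[668.639  52.872 280.918] [-0.    -0.001 -0.001 -0.    -0.001  0.   ] [-21.357   7.435  11.08 ] 60.1943439245224
0.5 [277.98  141.262]
0.55 [279.504 138.974]
0.6 [281.087 136.768]
0.65 [282.724 134.65 ]
0.7 [284.408 132.627]
```

View pics/c7.png

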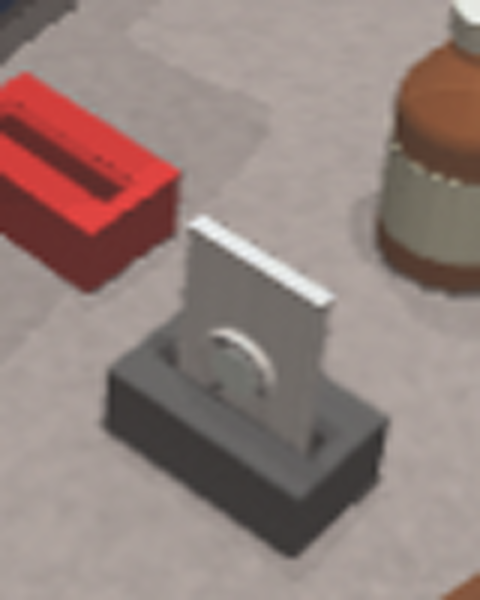

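The image puts the lid at about 0.60 rad and it is steady. The holder stands seated and upright, ring at (238,360), facing the robot. Handing in.

```bash
python3 -c "
from station import bot
print(bot.job_done())"
```

```text
the job is handed in; nothing more can be done
None
```

The film holder is back in its slot, turned round with the clamp-ring face towards the robot and let go. The gripper is holding the lid steady at about 0.59–0.60 rad (34 degrees, estimated from the arm pose and the side camera). The job is handed in, but no verdict came back.

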